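Hold a service key turned on a kitchen conveyor's control box

ROBOT

A 6-joint arm with a two-finger parallel gripper is mounted at the origin on the work surface. World frame = base frame: x ahead of the robot, y to its left, z up, the work surface at z = 0. Lengths are in mm, angles in rad, forces in N, time in s.
With the tool pointing down it reaches from about 350 to 975 mm from the base axis. Payload 7.1 kg.
Tool frame: the origin (TCP) lies at the very end of the fingers, on their centre line; the grasp point (between the pads) lies 19 mm behind it (ctrl.grasp_offset is the distance from the TCP to the grasp point, in mm); z points along the fingers, y is the line along which they close (so a half turn about z gives the same grasp; the last joint's range is limited). The gripper opens to 88 mm and grips with 3 to 60 N. Pads are 20 mm wide; open, the fingers measure 115 mm over their backs; the gripper's body (75 mm by 178 mm) begins 61 mm behind the grasp point.
Start: joints at [1.131, 0.423, 1.63, -0, 1.089, -0.019], TCP at [255.274, 570.473, 222.675] pointing down, gripper open.
Joint ranges: [-3, 3], [-0.9, 2.11], [0.09, 2.58], [-1.31, 4.45], [0.11, 2.69], [-2.54, 2.54]. Speed limits (rad/s): [2.39, 2.39, 3.01, 3.14, 3.14, 3.14].

INTERFACE

Orientations are given as a rotation vector (axis times angle).
In Python, from workcell import ctrl, viewer, ticket, models gives the robot as it stands.
- The arm moves only by the tool play_rows, never from a script. Its arguments are lists of equal length, an entry for each row: "dp": the shift along the world's x, y, z in mm, a list of three; "yaw": the turn about the world's z in degrees. In form: {"dp": [[tx, ty, tz], ...], "yaw": [yaw, ...]}. A call has 1 to 8 rows; each row shifts and turns the commanded pose from where the row before left it; what a row does not reach is not made up. A row lasts 1/12 s, in which the tool goes at most 41.7 mm and 7.16 degrees, less where a joint would pass 70% of its speed; a pose out of reach is approached as far as the arm can. A call is refused whole if a number of a shift passes 41.7 or a number of a turn 7.16, either way. A call with a gripper value outside its range is refused whole. "gripper" is the closure, from 0 (fully open) to 1 (shut), set as the call begins (left out, the last holds). The fingers move at their own pace and stop on an object; the grip force is fixed at half the most. Time passes only in rows, so rows that do not move let the fingers close. It gives the time, the measured TCP pose, the force, the opening and the grip force at its end, in the units of the state.
- ctrl.get_obs(): the state, without advancing time (a new reading comes with each control period).
- viewer.get_image(name): name is "scene" or "top"; returns a dict with "pixels" (400x640x3 uint8, red, green, blue), "range_z" (400x640 float32, mm along the optical axis (not along the pixel's ray), 0 where there is no reading), "fx", "fy", "cx", "cy" (pixels), "T" (4x4, takes a point from camera to world coordinates). Camera axes: x right, y up, looking along -z (the intrinsics and any distortion apply to the point x, -y, -z); pixel columns grow to the right and rows downward; lengths in mm; the calibration is good to about 2 mm. A picture is of the moment at which its call begins.
- ticket.close_job(): hands the job in; it is judged then, once.
Trained networks look in a picture, given as the dict that the camera call returned (one of the last four; its "shot" number tells which), for a name from the list of things; names that differ only in an ending like _2 or _b are one class to them, and where a whole thing is asked for, a point or a joint stands for the part that bears it (a point fixed in the world has none). Each returns a list of dicts, best first, with "conf" (0 to 1); they miss things now and then, are a little off and sometimes report something else, mostly with a low value. They report only what shows in the picture. A call takes as long as a camera call. They do not tell look-alikes from the thing itself.
- models.look_for(picture, name): "bbox" ([centre column, centre row, width, height] in pixels, round what is visible of it).
- models.landmark_of(picture, name): "location" ([column, row] in pixels: a listed point, or the origin of a listed thing).
The state is a dict: "t": time; "qpos": joint angles; "qvel": joint speeds; "joint_torque": joint torques, N m; "ee_pos": TCP position; "orientation": TCP orientation; "ft_force": force on the tool from outside, world axes, zero at the start; "moment": the same for the moment, N m; "width": finger opening in mm; "grasp_force": force on a finger pad.
Only numpy, scipy, OpenCV 4.12 (cv2) and the standard library are available. Lean on these libraries where they do the work, as an engineer would, in place of code of your own. Each camera call takes 0.05 s, during which the arm holds its last target. There are 200 camera calls.

TASK

Set the conveyor for cleaning: turn the selector knob on the control box to the position marked by the round black disc. Then take the service key out of its white parking block, work it fully home into the key lock beside the knob (wiggle it if the sticky pins catch), and only then turn it a quarter turn clockwise. The lock springs back, so finish while still gripping the key and holding it turned; leave the selector at its mark and the other things on the table where they are.

Things in the scene. Friction and masses are not known exactly. Their poses are not given: they have to be found in the camera images.
- panel: control box, fixed to the table: a low aluminium box 160 (its x) x 270 (its y) x 50 high, mm. Origin: centre of its underside, z up. On its top, 75 mm towards its +y, is the selector knob; 75 mm towards its -y is the key lock. Its yaw differs by up to about 0.3 rad
- selector (a joint): selector angle, rad, 0 to 1.8, growing clockwise seen from above. Four detents at 0, 0.6, 1.2 and 1.8 (it snaps to the nearest; up to about 0.05 N m to turn). The detent at 1.2 has the round disc mark, 20 mm across; the others have short thin strokes. It starts at 0 or 0.6
- selector_grip (a point): on the selector's axis, at the height to grip: 84 mm above the table. The knob is a black upright bar 44 long, 12 thick, 34 high (from 61 to 94 mm above the table) on a round skirt of 22 mm radius whose top is 62 mm above the table. This frame turns with the knob: its x axis runs along the bar and points to the end with the white line (the pointer), y across its 12 mm thickness, z up
- disc_mark (a point): centre of the disc mark on the box's top, 50 mm from the selector's axis; the pointer must aim at it
- key_bow (a point): centre of the key's bow (the part to grip). The key stands upright, blade down, about 80 g, same either way round. Bow: dark steel slab 34 wide (its x) x 10 thick (its y) x 44 high (its z, up). Blade below it: 16 wide (x) x 5 thick (y) x 30 long with a narrowed foot (13 x 3.5). The bow's lower edge (shoulder) is 22 mm below this point, the blade's tip 52 mm below it
- holder: white parking block for the key, fixed to the table, 50 (its x) x 70 (its y) x 40 high, mm, origin at the centre of its underside. The key stands in a 34 mm deep slot in the middle of its top, bow width along the block's y, shoulder on the block's top, so that the bow's centre is 62 mm above the table; it lifts straight out, with about 1 mm play
- lock_mouth (a point): centre of the keyway's mouth, on the lock's axis, top of the brass barrel (49 mm across), 86 mm above the table. Keyway 17.5 (x) x 6.5 (y) mm, 32 deep, with a 3 mm 45-degree bevel all round; z up; turns with the lock. Two sticky sprung pins in its +y face, 12 and 21 mm down, drag on the blade (5 to 15 N). Home: shoulder on the barrel, bow's centre 22 mm above this point
- lock (a joint): angle of the lock's barrel, rad, 0 at rest to 1.6 at its stop, growing clockwise seen from above; the keyway lies along the box's x at 0. A spring drives it back (0.04 N m at 0, 0.17 N m at a quarter turn). The key has up to about 0.1 rad of play in it
- ramekin: bystander: white ceramic cup 60 across, 38 high, origin at the centre of its underside
- sauce_jar: bystander: amber glass jar 54 across, 80 high, origin at the centre of its underside
- steel_cup: bystander: steel cup 68 across, 75 high, origin at the centre of its underside
Not all that is in view belongs to the job. Leave any yellow look-alike of the holder alone.

How it is judged (in metres and radians):
On the way, in this order (a step that is already met when the one before it is completed fails the run):
1. the selector stands at the disc mark (value of joint selector between 1.08 and 1.32 rad), for 0.3 s.
2. the key is out of its block (z of key_bow in the frame of holder above 0.096 m), for 0.1 s.
3. the key is fully home in the lock, which is not yet turned (z of key_bow in the frame of lock_mouth below 0.025 m and horizontal distance between key_bow and lock_mouth below 0.005 m and angle between key_bow's own z axis and vertical below 0.15 rad and value of joint lock below 0.3 rad), for 0.1 s.
4. the key is turned a quarter turn, still home (value of joint lock above 1.3 rad and z of key_bow in the frame of lock_mouth below 0.0265 m), for 0.2 s.
At the end, for the whole second after the job is handed in: Selector within 0.12 rad of the disc mark (1.2 rad); key home in the lock (shoulder within 4.5 mm, bow within 6 mm of the lock's axis); lock turned at least 1.3 rad and still; fingers still gripping the key (over 2 N). The key was home (within 3 mm) before the lock passed 0.3 rad (all of step 1 and all of step 4 and velocity of joint lock between -0.2 and 0.2 rad/s and horizontal distance between key_bow and lock_mouth below 0.006 m and angle between the x axis of key_bow and the x axis of lock_mouth, either way round below 0.25 rad and contact force between the fingers and key above 2 N); the arm keeps its last pose, push and grip.
It fails at once if a bystander was knocked away (moved over 40 mm) (distance of any of ramekin, sauce_jar, steel_cup from where it was at the start of the episode above 0.04 m).
It also fails if it takes over 70 s, if anything falls off the work surface, if the arm or the gripper's body presses on something with over 40 N, if the wrist force passes 120 N, or if a joint passes its speed limit or range.

## Working session

There is one attempt and no reset: what is moved stays moved. The work goes in short steps, Python scripts to look and compute and a tool call to move; the robot and the scene stay as the last step left them, time stands still between calls to the robot, and variables do not carry over. Pictures are saved under pics/ and viewed, at most 10 in all, crops included, and the job is handed in when it is done.

Besides the shell and the picture viewer there is one more tool, called as name([rows], argument=value, ...), one row to a line, values as JSON. play_rows: Moves the arm, as the interface text tells. Its arguments: {"type":"object","properties":{"dp":{"type":"array"},"yaw":{"type":"array"},"gripper":{"type":"number"}},"required":["dp","yaw"]}

```bash
mkdir -p pics
cat > h.py <<'E'
import numpy as np, cv2
from workcell import ctrl, viewer, ticket, models
def ray(im,px):
    d=np.array([(px[0]-im["cx"])/im["fx"],-(px[1]-im["cy"])/im["fy"],-1.0]); T=np.array(im["T"])
    return T[:3,3],T[:3,:3]@d
def atz(im,px,z):
    o,d=ray(im,px); return o+d*(z-o[2])/d[2]
def cloud(im):
    v,u=np.mgrid[0:400,0:640]; r=im["range_z"]; 
    P=np.stack([(u-im["cx"])/im["fx"]*r,-(v-im["cy"])/im["fy"]*r,-r],-1); T=np.array(im["T"])
    return P@T[:3,:3].T+T[:3,3]
def save(im,n,crop=None,s=1):
    p=im["pixels"][:,:,::-1]
    if crop: p=p[crop[1]:crop[3],crop[0]:crop[2]]
    cv2.imwrite("pics/"+n,cv2.resize(p,None,fx=s,fy=s,interpolation=cv2.INTER_CUBIC))
E
python3 - <<'E'
from h import *
np.set_printoptions(precision=1,suppress=True)
Z=dict(panel=0,selector_grip=84,disc_mark=51,key_bow=62,holder=0,lock_mouth=86,ramekin=0,sauce_jar=0,steel_cup=0)
for n in("top","scene"):
    im=viewer.get_image(n); save(im,n+"0.png")
    print(n,{k:im[k] for k in im if k in("fx","fy","cx","cy","shot")},[k for k in im]); print(np.array(im["T"]))
    for k,z in Z.items():
        print(k,[(round(r["conf"],2),np.array(r["location"]),atz(im,r["location"],z)) for r in models.landmark_of(im,k)[:3]])
print(ctrl.get_obs())
E
```

```text
top {'fx': 397.5079892379136, 'fy': 397.5079892379136, 'cx': 323.30173030550486, 'cy': 197.41206556407548, 'shot': 1} ['pixels', 'range_z', 'fx', 'fy', 'cx', 'cy', 'T', 'shot']
[[  -0.     1.    -0.1  312.7]
 [  -1.    -0.    -0.     8. ]
 [  -0.     0.1    1.  1220.1]
 [   0.     0.     0.     1. ]]
panel [(0.92, array([372.6, 190.4]), array([ 489.7, -137.9,    0. ]))]
selector_grip [(0.69, array([353.2, 186.1]), array([490.6, -72.1,  84. ]))]
disc_mark [(0.65, array([358.3, 174.5]), array([530.6, -90.3,  51. ]))]
key_bow [(0.58, array([212.5, 168.2]), array([551.1, 343.2,  62. ]))]
holder [(0.95, array([242.4, 209.1]), array([434.5, 265. ,   0. ])), (0.88, array([175.9, 172.1]), array([552.3, 475.5,   0. ])), (0.85, array([216.9, 174.9]), array([542.4, 346.8,   0. ]))]
lock_mouth [(0.83, array([404.1, 190.1]), array([ 477.4, -218.3,   86. ]))]
ramekin [(0.8, array([279.8, 166.9]), array([566.3, 150.4,   0. ]))]
sauce_jar [(0.61, array([468.3, 187.8]), array([ 495.6, -434.2,    0. ]))]
steel_cup [(0.63, array([477.9, 228. ]), array([ 371.1, -456.9,    0. ])), (0.52, array([360.4, 17
[... 926 characters left out ...]
1]), array([ 483.1, -218.6,   86. ]))]
ramekin [(0.79, array([374. , 244.7]), array([553.9, 158. ,   0. ]))]
sauce_jar [(0.83, array([181. , 215.4]), array([ 489.3, -432.9,    0. ]))]
steel_cup [(0.95, array([187.5, 186.7]), array([ 362.1, -458.1,    0. ])), (0.48, array([443.4, 245. ]), array([538.7, 351.9,  -0. ]))]
{'t': 1.0, 'qpos': array([ 1.1,  0.4,  1.6,  0. ,  1.1, -0. ]), 'qvel': array([ 0., -0., -0.,  0., -0.,  0.]), 'joint_torque': array([  0. , -54.5, -27.4,   0.1,   0. ,   0. ]), 'ee_pos': array([255.3, 570.5, 222.7]), 'orientation': array([-0.7, -3.1, -0. ]), 'ft_force': array([-0.5,  0.4, -1.1]), 'moment': array([ 0.,  0., -0.]), 'grasp_force': 0.0, 'width': 87.57860586612212}
```

Run:
```python
from h import *
np.set_printoptions(precision=1,suppress=True)
im=viewer.get_image("top"); save(im,"a1.png",(330,145,450,235),6); save(im,"a2.png",(150,140,310,230),5)
im2=viewer.get_image("scene"); save(im2,"a3.png",(220,170,480,275),3)
for n,I in(("top",im),("scene",im2)):
    P=cloud(I); 
    for nm,lo,hi,x0,x1,y0,y1 in(("paneltop",46,54,350,650,-350,50),("barrel",80,90,430,540,-270,-170),("knob",90,98,430,540,-130,-20),("bow",75,90,480,600,280,420),("holder",36,44,480,600,280,420)):
        m=(P[...,2]>lo)&(P[...,2]<hi)&(P[...,0]>x0)&(P[...,0]<x1)&(P[...,1]>y0)&(P[...,1]<y1)
        if m.sum()<5: print(n,nm,m.sum()); continue
        q=P[m]; r=cv2.minAreaRect(q[:,:2].astype(np.float32)); w,V=np.linalg.eigh(np.cov(q[:,:2].T)); v=V[:,1]
        print(n,nm,m.sum(),q.mean(0),"rect",np.array(r[0]),np.array(r[1]),r[2],"axis",np.degrees(np.arctan2(v[1],v[0])),w**.5)
```

```text
top paneltop 3830 [ 482.8 -148.1   50.3] rect [ 484.5 -148.7] [268.6 160.1] 88.48706817626953 axis 88.80066530537268 [48.3 77.3]
top barrel 203 [ 482.  -223.8   85. ] rect [ 482.1 -223.7] [46.5 46.7] 28.080055236816406 axis 116.25571472547408 [12.5 12.8]
top knob 56 [486.2 -74.5  93.3] rect [486.4 -74.7] [42.3 11.6] 14.76130485534668 axis -164.45614673027893 [ 3.4 12.7]
top bow 39 [544.2 347.6  82.7] rect [544.4 348.2] [31.9  9.2] 63.03358840942383 axis 62.83112255171776 [2.9 9.5]
top holder 302 [543.9 345.7  39.8] rect [544.9 347.9] [71.6 50. ] 62.70668411254883 axis 61.73464523509274 [15.5 21.1]
scene paneltop 3050 [ 496.6 -140.3   50.2] rect [ 486.8 -146.3] [269.6 163. ] 88.55655670166016 axis 90.95896899319023 [48.5 76.5]
scene barrel 170 [ 486.9 -220.8   85.1] rect [ 485.5 -221.5] [49.9 47.9] 50.93880844116211 axis -163.59193648970486 [12.6 13.3]
scene knob 46 [490.  -71.5  93.2] rect [489.9 -71.1] [41.1 11.5] 17.006141662597656 axis -165.63611994895416 [ 3.4 12.7]
scene bow 63 [547.9 349.5  81. ] rect [547.  350.4] [33.3 11.3] 63.4012565612793 axis 64.84799771472706 [3.  9.9]
scene holder 293 [550.5 348.3  39.6] rect [533.1 327.4] [122.   55.9] 62.108802795410156 axis 61.868688901694576 [14.8 23.8]
```

View pics/a1.png

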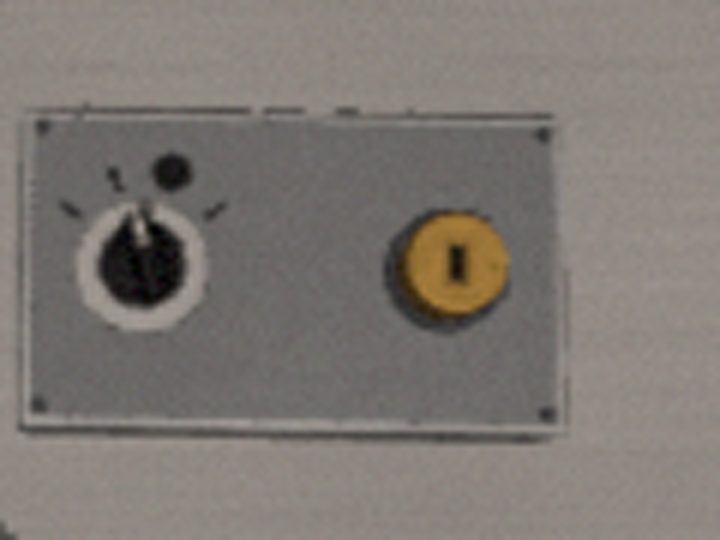

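View pics/a2.png

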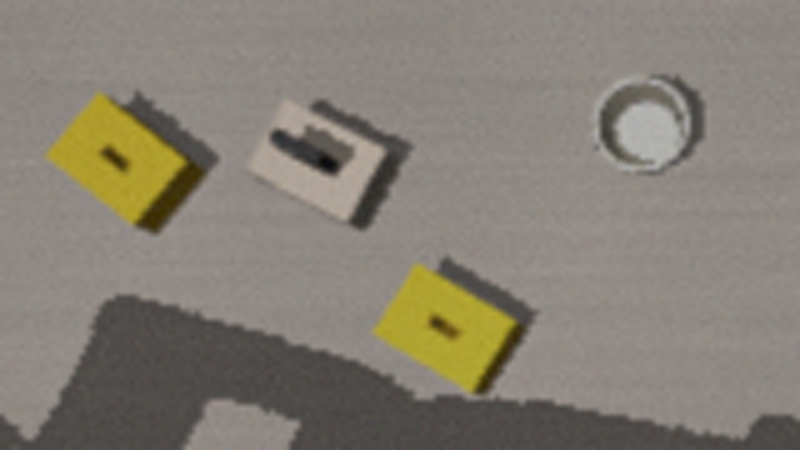

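play_rows([
  [12, -34, 0],
  [12, -34, 0],
  [12, -34, 0],
  [12, -34, 0],
  [12, -34, 0],
  [12, -34, 0],
  [12, -34, 0],
  [12, -34, 0],
], yaw=[2, 2, 2, 2, 2, 2, 2, 2], gripper=0.2)

```text
t: 1.77
ee_pos: [351.6, 296.9, 222.9]
orientation: [0.219, 3.133, 0.001]
ft_force: [0.1, -0.6, -0.2]
width: 70.0
grasp_force: 0.0
```

play_rows([
  [12, -34, 0],
  [12, -34, 0],
  [12, -34, 0],
  [12, -34, 0],
  [12, -34, 0],
  [12, -34, 0],
  [12, -34, 0],
  [12, -34, 0],
], yaw=[3, 3, 3, 3, 3, 3, 3, 3])

```text
t: 2.43
ee_pos: [447.7, 24.7, 223.0]
orientation: [-0.438, 3.11, -0.0]
ft_force: [0.9, 0.9, 0.0]
width: 70.0
grasp_force: 0.0
```

```bash
cat >> h.py <<'E'
from scipy.spatial.transform import Rotation as Ro
def st():
    o=ctrl.get_obs(); R=Ro.from_rotvec(o["orientation"]).as_matrix(); y=R[:,1]
    print("t",round(o["t"],2),"pos",np.round(o["ee_pos"],1),"psi",round(float(np.degrees(np.arctan2(y[1],y[0]))),1),"q",np.round(o["qpos"],2),"F",np.round(o["ft_force"],1),"M",np.round(o["moment"],2),"w",round(o["width"],1),"g",round(o["grasp_force"],1))
E
python3 -c "
from h import *;st()"
```

```text
t 2.43 pos [447.7  24.7 223. ] psi 106.0 q [ 0.03  0.16  2.01  0.    0.98 -1.82] F [0.9 0.9 0. ] M [ 0.08 -0.    0.08] w 70.0 g 0.0
```

play_rows([
  [13.3, -32.4, 0],
  [13.3, -32.4, 0],
  [13.4, -32.4, 0],
  [0, 0, -35],
  [0, 0, -35],
  [0, 0, -25],
  [0, 0, -20],
  [0, 0, 0],
], yaw=[0, 0, 0, 0, 0, 0, 0, 0])

```text
t: 3.1
ee_pos: [484.7, -70.5, 104.3]
orientation: [0.433, -3.105, -0.003]
ft_force: [-0.2, 0.2, 0.8]
width: 70.3
grasp_force: 0.0
```

```bash
python3 -c "
from h import *;st();im=viewer.get_image('scene');save(im,'b1.png',(230,130,370,270),4)"
```

```text
t 3.1 pos [484.7 -70.5 104.3] psi 105.9 q [-0.17  0.42  2.    0.    0.73 -2.02] F [-0.2  0.2  0.8] M [0.11 0.07 0.  ] w 70.3 g 0.0
```

View pics/b1.png

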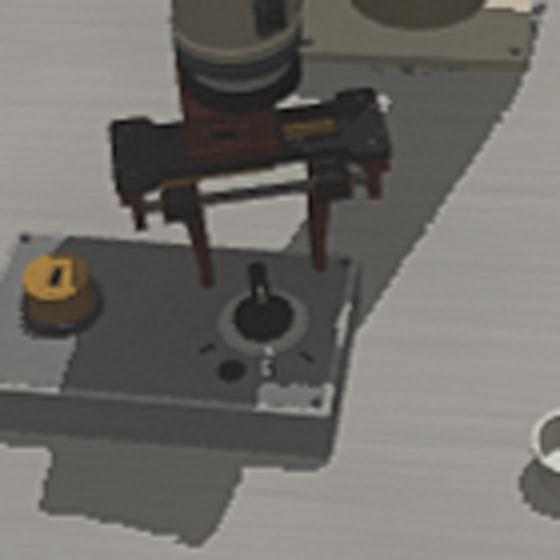

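play_rows([
  [3, -2, -16],
  [0, 0, -12],
  [0, 0, -8],
  [0, 0, 0],
  [0, 0, 0],
], yaw=[0, 0, 0, 0, 0])

```text
t: 3.57
ee_pos: [490.7, -72.7, 72.5]
orientation: [-0.434, 3.111, -0.0]
ft_force: [-0.3, -0.9, 0.4]
width: 70.5
grasp_force: 0.0
```

play_rows([
  [0, 0, 0],
  [0, 0, 0],
  [0, 0, 0],
  [0, 0, 0],
  [0, 0, 0],
  [0, 0, 0],
  [0, 0, 0],
  [0, 0, 0],
], yaw=[0, 0, 0, 0, 0, 0, 0, 0], gripper=1)

```text
t: 4.23
ee_pos: [490.3, -72.7, 71.7]
orientation: [0.434, -3.111, -0.0]
ft_force: [0.4, -1.1, -1.0]
width: 20.0
grasp_force: 0.0
```

```bash
python3 -c "
from h import *;st()"
```

```text
t 4.23 pos [490.3 -72.7  71.7] psi 105.9 q [-0.17  0.48  2.    0.    0.66 -2.02] F [ 0.4 -1.1 -1. ] M [ 0.06 -0.    0.04] w 20.0 g 0.0
```

play_rows([
  [-2, 0, -3],
  [0, 0, 0],
  [0, 0, 0],
  [0, 0, 0],
  [0, 0, 0],
], yaw=[0, 0, 0, 0, 0])

```text
t: 4.65
ee_pos: [488.5, -73.0, 68.5]
orientation: [-0.434, 3.111, -0.001]
ft_force: [2.1, -5.0, -4.7]
width: 11.9
grasp_force: 30.0
```

```bash
python3 -c "
from h import *;st()"
```

```text
t 4.65 pos [488.5 -73.   68.5] psi 105.9 q [-0.17  0.48  2.01 -0.    0.65 -2.02] F [ 2.1 -5.  -4.7] M [-0.83 -0.35 -0.01] w 11.9 g 30.0
```

play_rows([
  [0, -0.3, 0],
  [0, 0, 0],
  [0, 0, 0],
  [0, 0, 0],
  [0, 0, 0],
  [0, 0, 0],
  [0, 0, 0],
  [0, 0, 0],
], yaw=[-5, -5, -5, -5, -5, -5, -4.7, 0])

```text
t: 5.32
ee_pos: [488.4, -73.3, 68.5]
orientation: [0.52, 3.098, -0.001]
ft_force: [1.2, -4.6, -4.0]
width: 11.8
grasp_force: 30.0
```

play_rows([
  [0, 0, 0],
  [0, 0, 0],
  [0, 0, 0],
  [0, 0, 0],
  [0, 0, 0],
], yaw=[0, 0, 0, 0, 0])

```text
t: 5.73
ee_pos: [488.4, -73.3, 68.5]
orientation: [0.513, 3.099, -0.0]
ft_force: [2.2, -4.8, -4.6]
width: 11.9
grasp_force: 30.0
```

```bash
python3 -c "
from h import *;st()"
```

```text
t 5.73 pos [488.4 -73.3  68.5] psi 71.2 q [-0.17  0.48  2.01 -0.    0.65 -1.42] F [ 2.2 -4.8 -4.6] M [-0.82 -0.36 -0.01] w 11.9 g 30.0
```

play_rows([
  [0, 0, 0],
  [0, 0, 0],
  [0, 0, 0],
  [0, 0, 0],
  [0, 0, 0],
  [0, 0, 0],
  [0, 0, 0],
  [0, 0, 15],
], yaw=[0, 0, 0, 0, 0, 0, 0, 0], gripper=0.2)

```text
t: 6.4
ee_pos: [486.6, -72.7, 82.0]
orientation: [-0.513, -3.095, -0.0]
ft_force: [0.2, 1.0, -0.4]
width: 61.6
grasp_force: 0.0
```

play_rows([
  [0, 0, 30],
  [0, 0, 35],
  [0, 0, 35],
  [5, 37, 0],
  [5, 37, 0],
  [5, 37, 0],
  [5, 37, 0],
  [5, 37, 0],
], yaw=[0, 0, 0, 6, 6, 6, 6, 6])

```text
t: 7.07
ee_pos: [513.2, 113.6, 184.0]
orientation: [-0.314, 3.125, 0.0]
ft_force: [0.4, 0.7, -0.4]
width: 70.1
grasp_force: 0.0
```

Run:
```python
from h import *
st()
for n in("top","scene"):
    P=cloud(viewer.get_image(n)); m=(P[...,2]>89)&(P[...,2]<98)&(abs(P[...,0]-488)<40)&(abs(P[...,1]+73)<40)
    r=cv2.minAreaRect(P[m][:,:2].astype(np.float32)); w,V=np.linalg.eigh(np.cov(P[m][:,:2].T)); print(n,m.sum(),r,np.degrees(np.arctan2(V[1,1],V[0,1])))
```

```text
t 7.07 pos [513.2 113.6 184. ] psi 101.5 q [ 0.2   0.33  1.88  0.    0.93 -1.58] F [ 0.4  0.7 -0.4] M [ 0.02 -0.03 -0.06] w 70.1 g 0.0
top 64 ((485.86883544921875, -74.0266342163086), (11.860440254211426, 43.051605224609375), 70.80895233154297) 161.71285885716418
scene 51 ((488.6347351074219, -71.30862426757812), (12.024831771850586, 41.93687057495117), 68.52384185791016) 161.00917675001728
```

play_rows([
  [4, 29.4, 0],
  [4, 29.4, 0],
  [4, 29.4, 0],
  [4, 29.4, 0],
  [4, 29.4, 0],
  [4, 29.4, 0],
  [4, 29.4, 0],
  [4, 29.4, 0],
], yaw=[6.4, 6.4, 6.4, 6.4, 6.4, 6.4, 6.4, 6.4], gripper=0.2)

```text
t: 7.83
ee_pos: [545.4, 347.5, 183.5]
orientation: [1.632, -2.684, 0.0]
ft_force: [0.1, -0.5, 0.6]
width: 70.4
grasp_force: 0.0
```

play_rows([
  [0, 0, -30],
  [0, 0, -30],
  [0, 0, -15],
  [0, 0, 0],
  [0, 0, 0],
  [0, 0, 0],
], yaw=[0, 0, 0, 0, 0, 0])

```text
t: 8.33
ee_pos: [546.1, 347.0, 109.8]
orientation: [-1.625, 2.687, -0.0]
ft_force: [-0.2, -0.1, 0.4]
width: 70.1
grasp_force: 0.0
```

Run:
```python
from h import *
st()
for n in("top","scene"):
    im=viewer.get_image(n);P=cloud(im); m=(P[...,2]>72)&(P[...,2]<88)&(abs(P[...,0]-545)<22)&(abs(P[...,1]-349)<22)
    if m.sum()>5: print(n,m.sum(),cv2.minAreaRect(P[m][:,:2].astype(np.float32)))
save(im,'c1.png',(390,160,520,290),4)
```

```text
t 8.33 pos [546.1 347.  109.8] psi 152.3 q [ 0.55  0.59  1.65 -0.    0.9  -2.11] F [-0.2 -0.1  0.4] M [ 0.11  0.04 -0.  ] w 70.1 g 0.0
top 13 ((539.5204467773438, 335.267333984375), (9.952945709228516, 6.413519859313965), 1.6045982837677002)
scene 26 ((552.9468994140625, 358.99786376953125), (10.640920639038086, 9.957233428955078), 39.159446716308594)
```

View pics/c1.png

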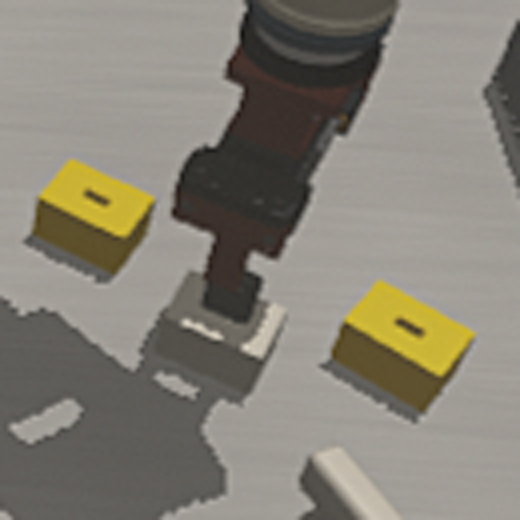

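play_rows([
  [0, 2, -20],
  [0, 0, -20],
  [0, 0, -14],
  [0, 0, -8],
  [0, 0, 0],
  [0, 0, 0],
], yaw=[0.7, 0, 0, 0, 0, 0])

```text
t: 8.93
ee_pos: [545.5, 349.2, 47.0]
orientation: [-1.643, 2.677, -0.0]
ft_force: [0.1, 0.6, -0.4]
width: 70.3
grasp_force: 0.0
```

play_rows([
  [0, 0, 0],
  [0, 0, 0],
  [0, 0, 0],
  [0, 0, 0],
  [0, 0, 0],
  [0, 0, 0],
  [0, 0, 0],
  [0, 0, 0],
], yaw=[0, 0, 0, 0, 0, 0, 0, 0], gripper=1)

```text
t: 9.6
ee_pos: [545.3, 349.2, 46.7]
orientation: [-1.644, 2.677, -0.0]
ft_force: [0.4, -0.5, -0.4]
width: 20.4
grasp_force: 0.0
```

play_rows([
  [0, 0, 0],
  [0, 0, 0],
  [0, 0, 0],
  [0, 0, 0],
], yaw=[0, 0, 0, 0])

```text
t: 9.93
ee_pos: [545.3, 349.2, 46.6]
orientation: [1.644, -2.677, 0.0]
ft_force: [-0.2, 0.5, 0.1]
width: 10.0
grasp_force: 30.0
```

```bash
python3 -c "
from h import *;st()"
```

```text
t 9.93 pos [545.3 349.2  46.6] psi 153.1 q [ 0.55  0.68  1.66 -0.    0.8  -2.12] F [-0.2  0.5  0.1] M [0.07 0.03 0.06] w 10.0 g 30.0
```

play_rows([
  [0, 0, 10],
  [0, 0, 20],
  [0, 0, 25],
  [0, 0, 25],
  [0, 0, 25],
  [0, 0, 5],
  [0, 0, 0],
  [0, 0, 0],
], yaw=[0, 0, 0, 0, 0, 0, 0, 0])

```text
t: 10.6
ee_pos: [544.9, 349.0, 156.3]
orientation: [1.643, -2.677, -0.0]
ft_force: [-0.2, -0.2, -1.3]
width: 10.0
grasp_force: 30.0
```

play_rows([
  [-3, -20, 0],
  [-3.8, -34, 0],
  [-3.8, -35, 0],
  [-3.8, -35, 0],
  [-3.8, -35, 0],
  [-3.8, -35, 0],
  [-3.8, -35, 0],
  [-3.8, -35, 0],
], yaw=[-4, -4, -4, -4, -4, -4, -4, -4])

```text
t: 11.27
ee_pos: [513.8, 83.5, 154.8]
orientation: [0.836, -3.025, -0.001]
ft_force: [1.2, -0.1, -1.1]
width: 10.1
grasp_force: 30.0
```

play_rows([
  [-3.8, -35, 0],
  [-3.8, -35, 0],
  [-3.8, -35, 0],
  [-3.8, -35, 0],
  [-3.8, -35, 0],
  [-3.8, -35, 0],
  [-3.8, -35, 0],
  [-3.8, -35, 0],
], yaw=[-4, -4, -4, -4, -4, -4, -4, -4])

```text
t: 11.93
ee_pos: [483.5, -196.0, 154.9]
orientation: [-0.03, -3.138, -0.002]
ft_force: [0.7, -0.5, -1.6]
width: 9.7
grasp_force: 30.0
```

play_rows([
  [0, -15, 0],
  [0, -11, 0],
  [0, 0, 0],
  [0, 0, 0],
  [0, 0, 0],
], yaw=[0, 0, 0, 0, 0])

```text
t: 12.35
ee_pos: [484.9, -219.5, 156.0]
orientation: [-0.023, -3.14, -0.002]
ft_force: [-1.4, -0.3, -1.0]
width: 9.5
grasp_force: 30.0
```

```bash
python3 -c "
from h import *;st()"
```

```text
t 12.35 pos [ 484.9 -219.5  156. ] psi 89.1 q [-0.45  0.38  1.88  0.    0.88 -2.  ] F [-1.4 -0.3 -1. ] M [ 0.05  0.01 -0.04] w 9.5 g 30.0
```

play_rows([
  [-1.2, -3.4, -14],
  [0, 0, -10],
  [0, 0, -4],
  [0, 0, 0],
  [0, 0, 0],
], yaw=[-0.7, 0, 0, 0, 0])

```text
t: 12.77
ee_pos: [484.0, -223.5, 128.4]
orientation: [-0.042, -3.14, -0.001]
ft_force: [0.9, 0.6, -0.3]
width: 10.2
grasp_force: 30.0
```

Run:
```python
from h import *
st()
for n,c in(("scene",(210,150,290,225)),("top",(365,155,445,225))):
    im=viewer.get_image(n); save(im,"d_"+n+".png",c,7)
    for k,z in(("lock_mouth",86),("key_bow",143)):
        print(n,k,[(round(r["conf"],2),np.round(r["location"],1),np.round(atz(im,r["location"],z),1)) for r in models.landmark_of(im,k)[:2]])
```

```text
t 12.77 pos [ 484.  -223.5  128.4] psi 88.5 q [-0.45  0.42  1.9   0.    0.82 -2.  ] F [ 0.9  0.6 -0.3] M [ 0.01  0.02 -0.03] w 10.2 g 30.0
scene lock_mouth [(0.71, array([242.6, 196.2]), array([ 476. , -227.2,   86. ]))]
scene key_bow []
top lock_mouth []
top key_bow []
```

View pics/d_scene.png

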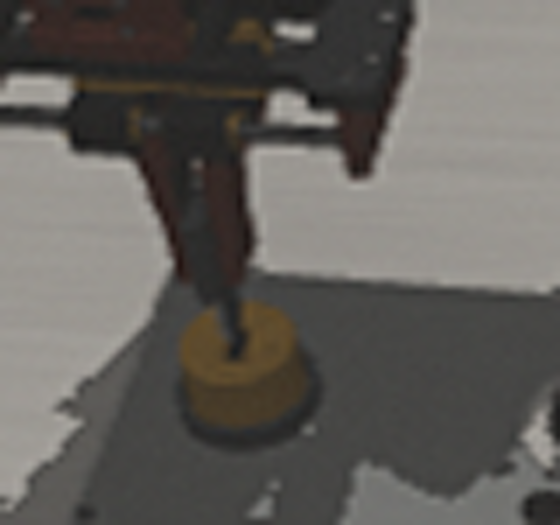

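play_rows([
  [0, 0, -4],
  [0, 0, -4],
  [0, 0, -3],
  [0, 0, -2],
  [0, 0, 0],
  [0, 0, 0],
], yaw=[0, 0, 0, 0, 0, 0])

```text
t: 13.57
ee_pos: [483.8, -224.0, 115.3]
orientation: [-0.044, -3.14, -0.001]
ft_force: [0.4, 0.6, -2.7]
width: 9.7
grasp_force: 30.0
```

```bash
python3 -c "
from h import *;st()"
```

```text
t 13.57 pos [ 483.8 -224.   115.3] psi 88.4 q [-0.46  0.45  1.9   0.    0.79 -2.  ] F [ 0.4  0.6 -2.7] M [ 0.26 -0.03 -0.03] w 9.7 g 30.0
```

play_rows([
  [0, 0.3, -2],
  [0, 0.2, -2],
  [0, 0, -2],
  [0, 0, -2],
  [0, 0, 0],
], yaw=[0, 0, 0, 0, 0])

```text
t: 13.98
ee_pos: [484.2, -224.0, 108.0]
orientation: [0.044, 3.141, -0.001]
ft_force: [-1.7, -0.6, 4.0]
width: 9.8
grasp_force: 30.0
```

```bash
python3 -c "
from h import *;st()"
```

```text
t 13.98 pos [ 484.2 -224.   108. ] psi 88.4 q [-0.46  0.46  1.91 -0.    0.78 -2.  ] F [-1.7 -0.6  4. ] M [-0.03  0.36 -0.02] w 9.8 g 30.0
```

play_rows([
  [0, 0, -2],
  [0, 0, -2],
  [0, 0, -2],
  [0, 0, -1.5],
  [0, 0, 0],
], yaw=[0, 0, 0, 0, 0])

```text
t: 14.4
ee_pos: [484.2, -224.0, 101.0]
orientation: [0.044, 3.141, -0.001]
ft_force: [-2.8, 0.8, 8.5]
width: 9.7
grasp_force: 30.0
```

```bash
python3 -c "
from h import *;st()"
```

```text
t 14.4 pos [ 484.2 -224.   101. ] psi 88.4 q [-0.46  0.47  1.91 -0.    0.76 -2.  ] F [-2.8  0.8  8.5] M [0.04 0.67 0.07] w 9.7 g 30.0
```

play_rows([
  [-0.7, 0, -2],
  [0, 0, -2],
  [0, 0, -2],
  [0, 0, -2],
  [0, 0, 0],
], yaw=[0, 0, 0, 0, 0])

```text
t: 14.82
ee_pos: [484.1, -224.0, 93.2]
orientation: [0.044, 3.14, -0.001]
ft_force: [-1.3, 1.8, 5.8]
width: 9.9
grasp_force: 30.0
```

```bash
python3 -c "
from h import *;st()"
```

```text
t 14.82 pos [ 484.1 -224.    93.2] psi 88.4 q [-0.46  0.48  1.91  0.    0.74 -2.  ] F [-1.3  1.8  5.8] M [0.22 0.14 0.05] w 9.9 g 30.0
```

play_rows([
  [0, 0, -1],
  [0, 0, -1],
  [0, 0, 0],
  [0, 0, 0],
], yaw=[0, 0, 0, 0])

```text
t: 15.15
ee_pos: [484.2, -224.0, 92.4]
orientation: [0.044, 3.139, -0.001]
ft_force: [-5.2, 3.3, 23.7]
width: 9.7
grasp_force: 30.0
```

```bash
python3 -c "
from h import *;st()"
```

```text
t 15.15 pos [ 484.2 -224.    92.4] psi 88.4 q [-0.46  0.48  1.91  0.    0.74 -2.  ] F [-5.2  3.3 23.7] M [0.68 0.97 0.02] w 9.7 g 30.0
```

play_rows([
  [0, 0, 0],
  [0, 0, 0],
  [0, 0, 0],
  [0, 0, 0],
  [0, 0, 0],
  [0, 0, 0],
  [0, 0, 0],
  [0, 0, 0],
], yaw=[-4, -5, -5, -5, -5, -5, -5, 0])

```text
t: 15.82
ee_pos: [483.9, -223.9, 92.4]
orientation: [0.967, 2.988, -0.0]
ft_force: [-6.2, 4.4, 23.5]
width: 9.5
grasp_force: 30.0
```

```bash
python3 -c "
from h import *;st()"
```

```text
t 15.82 pos [ 483.9 -223.9   92.4] psi 54.1 q [-0.46  0.48  1.92  0.    0.74 -1.4 ] F [-6.2  4.4 23.5] M [0.83 1.36 0.09] w 9.5 g 30.0
```

play_rows([
  [-0.4, 0.3, 0],
  [0, 0, 0],
  [0, 0, 0],
  [0, 0, 0],
  [0, 0, 0],
  [0, 0, 0],
  [0, 0, 0],
  [0, 0, 0],
], yaw=[-5, -5, -5, -5, -5, -5, -5, 0])

```text
t: 16.48
ee_pos: [483.6, -223.5, 92.3]
orientation: [1.82, 2.559, 0.001]
ft_force: [-5.4, 4.1, 23.2]
width: 9.9
grasp_force: 30.0
```

play_rows([
  [0, 0, 0],
  [0, 0, 0],
  [0, 0, 0],
  [0, 0, 0],
  [0, 0, 0],
  [0, 0, 0],
  [0, 0, 0],
  [0, 0, 0],
], yaw=[-5, -5, -5, -4, -2, 0, 0, 0])

```text
t: 17.15
ee_pos: [483.6, -223.2, 92.3]
orientation: [2.251, 2.19, 0.001]
ft_force: [-5.7, 5.3, 24.6]
width: 9.6
grasp_force: 30.0
```

Run:
```python
from h import *
st()
im=viewer.get_image("scene"); save(im,"e.png",(200,140,330,240),6)
```

```text
t 17.15 pos [ 483.6 -223.2   92.3] psi -1.6 q [-0.46  0.48  1.92  0.    0.74 -0.43] F [-5.7  5.3 24.6] M [0.98 1.12 0.12] w 9.6 g 30.0
```

View pics/e.png

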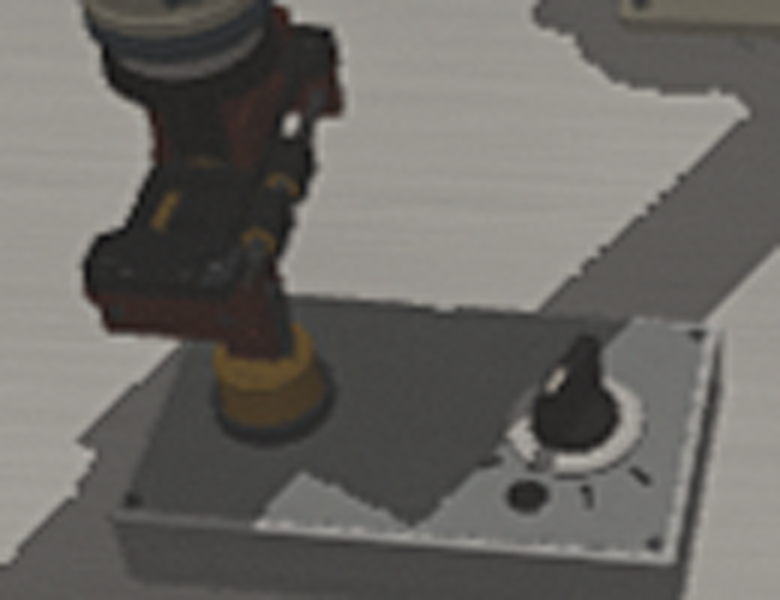

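play_rows([
  [0, 0, 0],
  [0, 0, 0],
  [0, 0, 0],
  [0, 0, 0],
  [0, 0, 0],
  [0, 0, 0],
], yaw=[-1, -1, 0, 0, 0, 0])

```text
t: 17.7
ee_pos: [483.6, -223.2, 92.3]
orientation: [2.289, 2.15, 0.001]
ft_force: [-5.1, 5.8, 24.9]
width: 9.7
grasp_force: 30.0
```

Run:
```python
from h import *
st()
print(ticket.close_job())
```

```text
t 17.7 pos [ 483.6 -223.2   92.3] psi -3.6 q [-0.46  0.48  1.92  0.    0.74 -0.39] F [-5.1  5.8 24.9] M [1.06 1.04 0.19] w 9.7 g 30.0
the job is handed in; nothing more can be done
None
```

I turned the selector to the disc mark, then seated the key fully in the lock and turned it about 90° clockwise. I handed the job in at 17.7 s with the key still gripped at 30 N; no verdict was returned, and the lock angle is inferred from the gripper's rotation, since the joint itself can't be read.

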